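# Lock out a battery pack with cross-lock tweezers

### The job

Isolate the live battery pack with the cross-lock tweezers. Squeeze the tweezers off their stand, lower them open over the upright tab of the copper link in the pack's valley until you feel their tips rest gently on the link's foot, and let go so that they grip the tab by themselves. Then take the tweezers by the head, draw the link along the valley to its out stop, so gently that the jaws are not forced open, and leave the tweezers standing upright, gripping the tab with tips on the foot; never touch the pack with the gripper, never press the tweezers hard against the pack, and do not disturb the loose things around.

Things in the scene. Friction and masses are not known exactly. Their poses are not given: they have to be found in the camera images.
- tweezers: Self-closing (cross-lock) tweezers, upright, 127 mm tall, 0.06 to 0.1 kg. Origin between the jaw tips at the bottom; z up to the head; jaws open along y. Two flat steel jaws, z 0 to 22 mm, 12 mm wide (x), 4.5 mm thick (y); crossing legs above. They start gripped on the stand's fin, tips on its wooden top. Let go, the jaws close by spring with about 4 N.
- tweezers_paddles (a point): Midway between the two black squeeze paddles (at +y and -y of the tweezers), 80 mm above the jaw tips. Paddles: 26 mm tall, 18 mm wide (x), 35 mm over their outer faces at rest, about 29 mm fully squeezed, at a hard stop. Squeezing them along y opens the jaws evenly, from 5 to 21 mm gap; it takes 12 N a paddle to begin, 20 N at the stop.
- tweezers_head (a point): Centre of the tweezers' rigid black head block, 115.5 mm above the jaw tips: 16 mm in y, 20 mm in x, 23 mm tall (104 to 127 mm above the tips). Held here, the jaws stay shut.
- tweezer_arm (a joint): Opening of one arm, the one with its paddle at +y (its jaw is at -y: they cross), rad: 0.075 = fully squeezed, jaws open 21 mm; 0 = jaw on a 5 mm thick tab or fin; -0.02 = shut on nothing. The arms are independent springs: pulling on the gripped tab along y swings them both up to 2 mm at 1.5 N; beyond about 5 N one jaw is forced open, 3 mm for each newton more.
- tweezer_arm2 (a joint): Opening of the other arm (paddle at -y, jaw at +y), in the same sense and values.
- stand: Low wooden parking block, 90 mm (x) by 70 mm (y) by 20 mm high, fixed; origin at the centre of its underside. At its centre stands an aluminium fin 5 mm thick (y), 12 mm wide (x), up to z 39 mm, on which the tweezers are parked with their y along the stand's y. Short steel pins, up to z 42 mm, stand at x +-36 mm.
- pack: Battery pack, fixed: two banks of upright cells in a black tray, 104 mm (x) by 124 mm (y), cell tops at z 71 mm; origin at the centre of its underside. Between the banks, along y at x = 0, runs an open valley 20 mm wide, 116 mm long, with a copper link in it.
- link_in (a point): Fixed point of the pack at the top of the valley (x = 0, y = -22.5 mm, z = 71 mm in the pack's frame): the link's tab is right below it when joint link is 0, and moves from here along the pack's +y by the value of joint link. NOT at the link's height.
- link (a joint): Position of the copper link along the pack's +y, m: it starts at 0 to 0.012 (pushed in) and is fully out against its stop at 0.045. It takes about 1.5 N to slide it; it stays where it is left.
- valley_mid (a point): Fixed point of the pack, x = y = 0, z = 71 mm, over the valley. The link: a flat foot 17 mm (x) by 50 mm (y), an upright tab in its middle, 5 mm thick (y), 12 mm wide (x), 19 mm tall above the foot. It rides on a carrier whose height differs from pack to pack and is not measured: the foot's top is at z 38 to 50 mm. The carrier does not give way under light pressing.
- cell_a: Spare round battery cell standing upright, 18.4 mm diameter, 65 mm tall, loose; origin at the centre of its underside. A bystander.
- cell_b: A second spare cell, the same, standing upright. A bystander.
- tape: Roll of tape lying flat, 90 mm across, 24 mm high; origin at the centre of its underside. A bystander.
- coil: Coil of nickel strip lying flat, 76 mm across, 10 mm high; origin at the centre of its underside. A bystander.
- driver: Screwdriver lying on the bench. A bystander.
- tin: Small amber jar with a metal cap, 56 mm across, 45 mm high; origin at the centre of its underside. A bystander.
Things that resemble listed ones, but are neither listed nor needed, are in the scene too. Of the things that look like the stand, the largest one is meant. What is shaped like the tweezers but pink or purple is not meant.

How it is judged (in metres and radians):
On the way, in this order (a step that is already met when the one before it is completed fails the run):
1. the tweezers are squeezed off the stand's fin and lifted clear (z of tweezers in the frame of stand above 0.05 m and value of joint each of tweezer_arm, tweezer_arm2 above 0.05 rad), for 0.1 s.
2. the open jaws rest on the link's foot, astride the tab (at least 1 N) (value of joint each of tweezer_arm, tweezer_arm2 above 0.04 rad and contact force between tweezers and link_c0 above 1 N and horizontal distance between tweezers and link_c1 below 0.008 m), for 0.1 s.
3. let go, the tweezers grip the tab by themselves, tips on the foot, with the link not yet drawn out (value of joint tweezer_arm between -0.008 and 0.01 rad and value of joint tweezer_arm2 between -0.008 and 0.01 rad and contact force between tweezers and link_c1 above 1 N and angle between tweezers's own z axis and vertical below 0.12 rad and distance between tweezers and link_c0 below 0.0055 m and contact force between the fingers and tweezers below 0.2 N and value of joint link below 0.03 m), for 0.3 s.
4. the link is drawn to its out stop with the tweezers still closed on the tab (value of joint link above 0.043 m and value of joint tweezer_arm between -0.015 and 0.04 rad and value of joint tweezer_arm2 between -0.015 and 0.04 rad and contact force between the fingers and tweezers above 1 N and contact force between tweezers and link_c1 above 1 N), for 0.1 s.
At the end, for the whole second after the job is handed in: The link is out at its stop (within 2 mm), and the tweezers stand by themselves within 7 degrees of upright, at rest, jaws closed on the tab, tips on the foot (within about 3 mm); the gripper has let go (value of joint link above 0.043 m and value of joint tweezer_arm between -0.008 and 0.01 rad and value of joint tweezer_arm2 between -0.008 and 0.01 rad and contact force between tweezers and link_c1 above 1 N and angle between tweezers's own z axis and vertical below 0.12 rad and distance between tweezers and link_c0 below 0.0055 m and contact force between the fingers and tweezers below 0.2 N and linear speed of tweezers below 0.01 m/s and angular speed of tweezers below 0.1 rad/s); the robot touches nothing.
It fails at once if the jaws come open, forced by pulling too hard or squeezed, once the link is being drawn out (value of joint link above 0.03 m and value of joint any of tweezer_arm, tweezer_arm2 above 0.04 rad).
It fails at once if the tweezers are pressed against the pack or its link with more than 20 N (contact force between tweezers and pack above 20 N).
It fails at once if the gripper or arm touches the live pack (contact force between any of the fingers, the arm and pack above 0.5 N).
It fails at once if a bystander is shifted by more than 15 mm (distance of any of cell_a, cell_b, tape, coil, driver, tin from where it was at the start of the episode above 0.015 m).
It also fails if it takes over 51 s, if anything falls off the work surface, if the arm or the gripper's body presses on something with over 40 N, if the wrist force passes 120 N, or if a joint passes its speed limit or range.

### The arm

A 6-joint arm with a two-finger parallel gripper is mounted at the origin on the work surface. World frame = base frame: x ahead of the robot, y to its left, z up, the work surface at z = 0. Lengths are in mm, angles in rad, forces in N, time in s.
With the tool pointing down it reaches from about 275 to 750 mm from the base axis. Payload 10.2 kg.
Tool frame: the origin (TCP) lies where the fingers leave the gripper's body, on its centre line; the fingertips stand 73 mm ahead of it and the grasp point (between the pads) lies 54 mm ahead of it (ctrl.tip_extent is the z of the fingertips in the tool frame, in mm); z points along the fingers, y is the line along which they close (so a half turn about z gives the same grasp; the last joint's range is limited). The gripper opens to 85 mm and grips with 20 to 120 N. Pads are 22 mm wide; open, the fingers measure 114 mm over their backs; the gripper's body (76 mm by 85 mm) begins 54 mm behind the grasp point. The pads swing forward as they close: fully open they stand 13 mm farther back than shut.
Start: joints at [1.038, 0.313, 1.498, -0, 1.331, -0.223], TCP at [160.069, 500.01, 303.894] pointing down, gripper open.
Joint ranges: [-2.94, 2.94], [-0.97, 2.17], [0.19, 2.56], [-1.23, 4.37], [0.02, 3.11], [-2.88, 2.88]. Speed limits (rad/s): [2.39, 2.39, 3.01, 3.14, 3.14, 3.14].

### API

Orientations are given as a unit quaternion [w, x, y, z].
In Python, from rig import readout, cams, order, ctrl gives the robot as it stands.
- The arm moves only by the shell command python3 -m handwheel 'ROWS' [OPENING] [FORCE]. ROWS is a JSON list of rows, 1 to 8 of them, each written [[dx, dy, dz], [rx, ry, rz]]: dx, dy, dz in fractions of the full range, 1 being 500 mm, then a rotation vector rx, ry, rz in fractions of the full range, 1 being pi/2 rad; each row is the pose to reach, as a shift and turn from the pose commanded when the command began, along the tool's axes at that moment; what a row does not reach only later rows make up. A row lasts 1/10 s, in which the tool goes at most 50 mm and 0.15 rad, less where a joint would pass 70% of its speed; a pose out of reach is approached as far as the arm can. OPENING is the opening from 0.0 (shut) to 1.0 (fully open), set as the command begins (- or left out keeps the last). The fingers move at their own pace and stop on an object; FORCE is the grip in N (left out, the last holds). Time passes only in rows, so rows that do not move let the fingers close. It prints the time, the measured TCP pose, the force, the opening and the grip force at its end. No shift or turn number may pass 1 either way. Input that does not fit is refused with a message, and nothing moves.
- readout.sense(): the state, without advancing time (a new reading comes with each control period).
- cams.capture(name): name is "side" or "top"; returns (picture, depth): 400x640x3 uint8, red, green, blue; 400x640 float32, mm along the optical axis (not along the pixel's ray), 0 where there is no reading.
- cams.calibration(name): a dict with "fx", "fy", "cx", "cy" (pixels), "distortion" ([k1, k2, p1, p2, k3] as OpenCV has them; the pictures are not rectified), "position" and "attitude" of the camera in the world. Camera axes: x right, y down, z forward; pixel columns grow to the right and rows downward; lengths in mm; the calibration is good to about 2 mm. A picture is of the moment at which its call begins. calibration takes no time and is no camera call.
- order.finish_job(): hands the job in; it is judged then, once.
Trained networks look in the newest picture that a camera, given by its name, has taken for a name from the list of things; names that differ only in an ending like _2 or _b are one class to them, and where a whole thing is asked for, a point or a joint stands for the part that bears it (a point fixed in the world has none). Each returns a list of dicts, best first, with "p" (0 to 1); they miss things now and then, are a little off and sometimes report something else, mostly with a low value. They report only what shows in the picture. A call takes as long as a camera call. They do not tell look-alikes from the thing itself.
- cams.trace(target, camera): "pixels" (400x640 bool, what is visible of it) and "bbox" ([left, top, right, bottom] in pixels, round what is visible of it).
- cams.spot_point(target, camera): "uv" ([column, row] in pixels: a listed point, or the origin of a listed thing).
The state is a dict: "time_s": time; "joints": joint angles; "dq": joint speeds; "tau": joint torques, N m; "eef_pos": TCP position; "ee_rot": TCP orientation; "force": force on the tool from outside, world axes, zero at the start; "wrist_torque": the same for the moment, N m; "grip_width": opening from 0.0 (shut) to 1.0 (fully open); "grip_force": force on a finger pad.
Only numpy, scipy, OpenCV 4.12 (cv2) and the standard library are available. Lean on these libraries where they do the work, as an engineer would, in place of code of your own. Each camera call takes 0.05 s, during which the arm holds its last target. There are 200 camera calls.

## Working session

There is one attempt and no reset: what is moved stays moved. The work goes in short steps, Python scripts to look and compute and a shell command to move; the robot and the scene stay as the last step left them, time stands still between calls to the robot, and variables do not carry over. Pictures are saved under pics/ and viewed, at most 10 in all, crops included, and the job is handed in when it is done.

```bash
mkdir -p pics; cat > h.py <<'E'
import numpy as np,cv2
from rig import readout,cams,order,ctrl
from scipy.spatial.transform import Rotation as R
def cal(n):
    c=cams.calibration(n);K=np.array([[c['fx'],0,c['cx']],[0,c['fy'],c['cy']],[0,0,1.]])
    a=np.array(c['attitude'],float)
    M=R.from_quat([a[1],a[2],a[3],a[0]]).as_matrix() if a.size==4 else a
    return K,np.array(c['distortion']),np.array(c['position'],float),M
def ray(n,uv):
    K,d,p,M=cal(n);q=cv2.undistortPoints(np.array(uv,float).reshape(-1,1,2),K,d).reshape(-1,2)
    return p,np.c_[q,np.ones(len(q))]@M.T
def atz(n,uv,z):
    p,r=ray(n,uv);return p+r*((z-p[2])/r[:,2])[:,None]
def cloud(n,D):
    v,u=np.mgrid[0:400,0:640];p,r=ray(n,np.c_[u.ravel(),v.ravel()])
    return (p+r*D.ravel()[:,None]).reshape(400,640,3)
def proj(n,P):
    K,d,p,M=cal(n);return cv2.projectPoints((np.array(P,float).reshape(-1,3)-p)@M,np.zeros(3),np.zeros(3),K,d)[0].reshape(-1,2)
E
python3 - <<'E'
from h import *
for n in("top","side"):
    I,D=cams.capture(n);cv2.imwrite(f"pics/{n}0.png",I[...,::-1]);np.savez(f"{n}0.npz",I=I,D=D)
    C=cloud(n,D);print(n,cams.calibration(n))
    for t in("tweezers","tweezers_paddles","tweezers_head","stand","pack","link_in","valley_mid"):
        for o in cams.spot_point(t,n)[:4]:
            u,v=np.round(o["uv"]).astype(int);print(t,round(o["p"],2),u,v,C[min(v,399),min(u,639)].round())
print(readout.sense())
E
```

```text
top {'fx': 368.0824238292463, 'fy': 368.0824238292463, 'cx': 315.0738432549535, 'cy': 201.58362378717175, 'distortion': array([-0.01730839,  0.        ,  0.        ,  0.        ,  0.        ]), 'position': array([4.95336922e+02, 6.74790397e-01, 1.07453474e+03]), 'attitude': array([-0.02430269,  0.71093753, -0.70257538,  0.01910579])}
tweezers 0.67 322 226 [491. -11. 128.]
tweezers 0.66 270 260 [400. 125.  97.]
tweezers 0.41 265 218 [509. 134. 143.]
tweezers_paddles 0.56 321 227 [488.  -8. 127.]
tweezers_paddles 0.52 266 257 [410. 132. 124.]
tweezers_paddles 0.43 263 216 [514. 138. 149.]
tweezers_head 0.7 261 260 [402. 144. 128.]
tweezers_head 0.53 323 228 [486. -13. 125.]
tweezers_head 0.43 261 215 [517. 143. 151.]
stand 0.88 282 169 [654. 106.  13.]
stand 0.74 272 219 [509. 132.  16.]
stand 0.64 220 214 [521. 280.  27.]
stand 0.61 261 217 [512. 144. 147.]
pack 0.79 379 208 [ 543. -172.   38.]
link_in 0.78 391 205 [ 551. -201.   59.]
valley_mid 0.66 383 209 [ 540. -183.   36.]
side {'fx': 507.024125491048, 'fy': 507.024125491048, 'cx': 315.8524644234775, 'cy': 198.35260531734286, 'di
[... 912 characters left out ...]
2.   36.]
{'time_s': 0.8, 'joints': array([ 1.03759808e+00,  3.12882798e-01,  1.49768895e+00, -2.55872207e-05,
        1.33103184e+00, -2.23408105e-01]), 'dq': array([-0.00075848, -0.00141789, -0.00054225,  0.00051529, -0.00195942,
        0.00062392]), 'tau': array([ 2.34623963e-03, -4.12145233e+01, -2.59893608e+01, -2.97757049e-05,
        3.40570805e-04,  7.99801228e-06]), 'eef_pos': array([160.07164543, 500.00350528, 303.90714805]), 'ee_rot': array([ 9.52991810e-06,  1.54273427e-01,  9.88028193e-01, -9.66993952e-06]), 'force': array([ 0.48016819, -0.25121445, -0.49933177]), 'wrist_torque': array([ 0.01820683,  0.01709019, -0.02073004]), 'grip_force': 0.0, 'grip_width': 1.004647819577403}
```

View pics/top0.png

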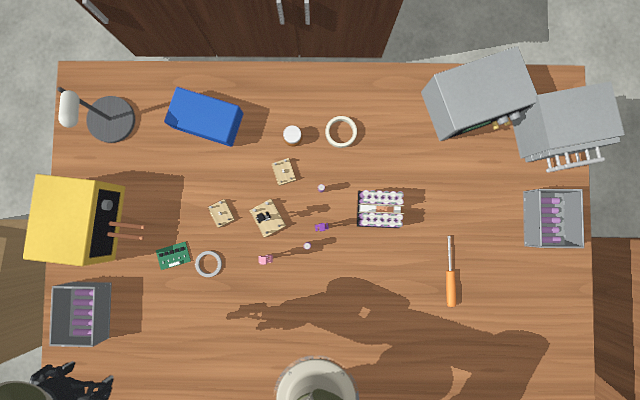

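View pics/side0.png

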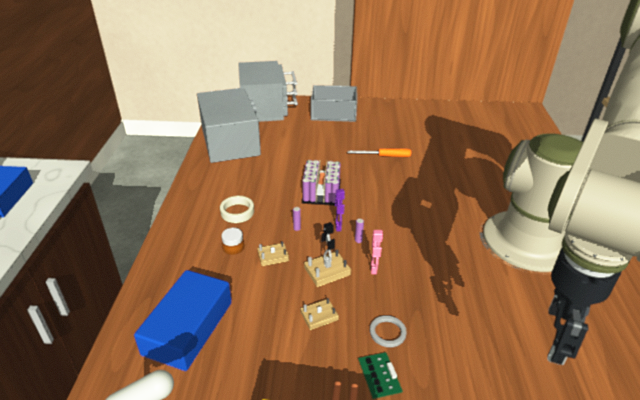

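Stand candidates: (285,171) small, (220,213) small, (268,217) the largest, carrying black tweezers. Tweezers candidates: black at (265,216), purple at (322,227), pink at (264,259). The black one on the largest stand fits the description. I'll confirm in a crop and measure.

```bash
python3 - <<'E'
from h import *
c={}
for n in("top","side"):
    z=np.load(f"{n}0.npz");c[n]=(z["I"],cloud(n,z["D"]))
I,C=c["top"]
a=cv2.resize(I[190:245,240:300],None,fx=6.5,fy=6.5,interpolation=2);b=cv2.resize(I[180:240,350:412],None,fx=6,fy=6,interpolation=2)
J=c["side"][0];d=cv2.resize(J[215:290,295:361],None,fx=4.5,fy=4.5,interpolation=2);e=cv2.resize(J[150:212,290:352],None,fx=5,fy=5,interpolation=2)
H=np.zeros((600,800,3),np.uint8)
for im,x,y in((a,0,0),(b,400,0),(d,0,360),(e,400,360)):
    im=im[:600-y,:800-x][: (360 if y==0 else 240),:390];H[y:y+im.shape[0],x:x+im.shape[1]]=im
cv2.imwrite("pics/crop.png",H[...,::-1])
def rect(P):
    r=cv2.minAreaRect(P[:,:2].astype(np.float32));return [np.round(q,1) for q in r],len(P)
def near(C,x,y,r,lo,hi):
    m=(np.hypot(C[...,0]-x,C[...,1]-y)<r)&(C[...,2]>lo)&(C[...,2]<hi);return C[m]
for n in c:
    C=c[n][1]
    for k,q in dict(stand=(511,136,60,12,28),head=(512,140,40,125,165),paddl=(512,140,40,90,118),pack=(545,-175,90,60,90),stand2=(650,110,50,12,28),stand3=(522,283,45,12,30)).items():
        P=near(C,*q)
        if len(P)>4: print(n,k,rect(P),P.mean(0).round(1),P[:,2].max().round())
E
```

```text
top stand ([array([512.7, 144.7]), array([90.1, 70.5]), np.float64(29.6)], 621) [511.9 141.2  20. ] 28.0
top head ([array([513.7, 143.7]), array([20.5, 18.1]), np.float64(29.3)], 59) [512.8 143.7 145.3] 151.0
top paddl ([array([513.1, 143.8]), array([17.5, 35. ]), np.float64(30.1)], 31) [515.5 138.4 108.1] 116.0
top pack ([array([ 542. , -173.4]), array([111.4,  98. ]), np.float64(87.9)], 984) [ 541.4 -173.8   70.5] 77.0
top stand2 ([array([647.8, 101.3]), array([67.5, 52.2]), np.float64(19.2)], 386) [647.3 100.9  15.7] 28.0
top stand3 ([array([525. , 280.6]), array([66.9, 53. ]), np.float64(27.2)], 384) [524.6 280.4  15.9] 30.0
side stand ([array([514.8, 146.2]), array([89.7, 74.9]), np.float64(30.1)], 751) [514.1 150.9  19. ] 28.0
side head ([array([513.9, 147.2]), array([21.8, 17.8]), np.float64(21.3)], 112) [514.5 149.3 139.1] 148.0
side paddl ([array([513.7, 146.9]), array([19.4, 35.1]), np.float64(29.3)], 118) [513.4 151.  102.4] 118.0
side pack ([array([ 543.6, -173.5]), array([123. ,  97.8]), np.float64(87.7)], 676) [ 543.6 -168.6   68.4] 74.0
side stand2 ([array([650.1, 103.3]), array([67.1, 57.1]), np.float64(19.3)], 380) [650.  104.8  15.4] 28.0
side stand3 ([array([526.4, 282.3]), array([67.4, 55.5]), np.float64(26.4)], 544) [526.5 283.7  15.6] 30.0
```

View pics/crop.png

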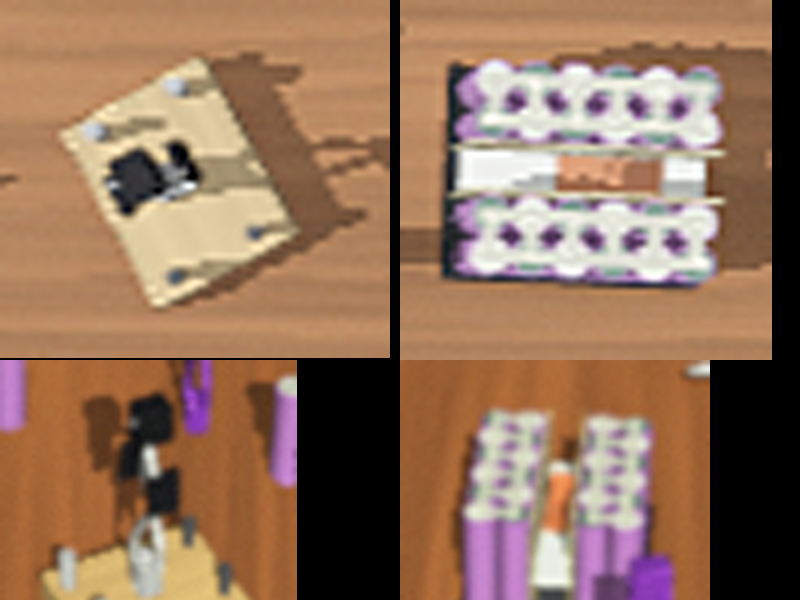

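The crop shows black tweezers on the largest stand (90×70 mm, yaw about 30°). The pack's copper link is at the −y end of its valley, so pack +y is roughly world +y. I'll measure the link and move out over the stand.

```bash
cat >> h.py <<'E'
def go(p,yaw):
    """tool-axes step to TCP p, tool y axis at world yaw (deg), pointing down"""
    s=readout.sense();w=s['ee_rot'];A=R.from_quat([w[1],w[2],w[3],w[0]])
    a=np.radians(yaw);y=np.array([np.cos(a),np.sin(a),0]);z=np.array([0,0,-1.]);B=R.from_matrix(np.c_[np.cross(y,z),y,z])
    print("step",A.inv().apply(np.array(p)-s['eef_pos']).round(1),(A.inv()*B).as_rotvec().round(4),"now",s['time_s'],s['eef_pos'].round(1),s['force'].round(1),s['grip_width'].round(3),s['grip_force'])
E
python3 - <<'E'
from h import *
a=np.radians(87.8);ey=np.array([np.cos(a),np.sin(a)]);ex=np.array([ey[1],-ey[0]])
for n,o in(("top",(542,-173.4)),("side",(543.6,-173.5))):
    z=np.load(f"{n}0.npz");I=z["I"];C=cloud(n,z["D"]);q=C[...,:2]-o;X=q@ex;Y=q@ey;Z=C[...,2]
    m=(abs(X)<16)&(abs(Y)<65)&(Z>20)&(Z<80)
    h=cv2.cvtColor(I,cv2.COLOR_RGB2HSV);cu=m&(h[...,0]<14)&(h[...,1]>90)&(h[...,2]>110)
    print(n,"copper X,Y,Z")
    for x,y,zz in sorted(np.c_[X[cu],Y[cu],Z[cu]].round(0).tolist(),key=lambda r:r[1])[::2]:print((x,y,zz),end=" ")
    t=(Z>60)&(Z<80)&(abs(Y)<50)&(abs(X)<60)
    print("\nvalley",X[t&(X<0)].max(),X[t&(X>0)].min(),np.sort(X[t&(abs(X)<14)]).round(1)[::3], "ends",Y[(Z>60)&(Z<80)&(abs(X)<55)&(abs(Y)<80)].min(),Y[(Z>60)&(Z<80)&(abs(X)<55)&(abs(Y)<80)].max())
go([513.4,144.5,304],119.6)
E
```

```text
top copper X,Y,Z
(-0.0, -35.0, 37.0) (-6.0, -35.0, 38.0) (3.0, -34.0, 42.0) (3.0, -32.0, 40.0) (-3.0, -32.0, 38.0) (5.0, -29.0, 39.0) (-0.0, -29.0, 40.0) (-6.0, -29.0, 41.0) (-3.0, -27.0, 34.0) (2.0, -26.0, 41.0) (-3.0, -24.0, 38.0) (2.0, -23.0, 40.0) (-6.0, -23.0, 41.0) (-7.0, -18.0, 39.0) (1.0, -17.0, 58.0) (-5.0, -17.0, 57.0) (-5.0, -15.0, 56.0) (1.0, -14.0, 56.0) (2.0, -13.0, 36.0) (-5.0, -13.0, 52.0) (4.0, -12.0, 38.0) (1.0, -12.0, 56.0) (-4.0, -12.0, 38.0) (-7.0, -10.0, 39.0) (1.0, -9.0, 40.0) (2.0, -7.0, 34.0) (-7.0, -7.0, 40.0) (4.0, -6.0, 40.0) (-2.0, -4.0, 40.0) (-7.0, -4.0, 38.0) (4.0, -3.0, 41.0) (4.0, -1.0, 36.0) (-2.0, -1.0, 40.0) (-7.0, -1.0, 37.0) (-5.0, 1.0, 35.0) (7.0, 2.0, 36.0) (1.0, 2.0, 38.0) (-5.0, 4.0, 38.0) (7.0, 5.0, 36.0) (1.0, 5.0, 41.0) (1.0, 7.0, 37.0) (3.0, 8.0, 38.0) (-5.0, 8.0, 40.0) (-2.0, 10.0, 38.0) (-8.0, 10.0, 36.0) 
valley -10.412035901299156 9.300167599197078 [-13.7 -13.5 -13.2 -12.6 -12.5 -12.2 -12.1 -11.9 -11.7 -11.3 -10.9 -10.7
 -10.5   9.3   9.6   9.6   9.8   9.9  10.1  10.3  10.7  10.9  11.   11.3
  11.6  12.1  12.3  12.9  13.1  13.6  13.7
[... 681 characters left out ...]
8 -12.  -11.8 -11.6 -11.  -10.7 -10.2  -9.8  10.   10.1
  10.3  10.7  11.   11.4  12.1  12.7  13.1  13.2  13.4  13.9] ends -61.5284949008318 61.470308915122025Traceback (most recent call last):
  File "<stdin>", line 11, in <module>
  File "h.py", line 23, in go
    print("step",A.inv().apply(np.array(p)-s['eef_pos']).round(1),(A.inv()*B).as_rotvec().round(4),"now",s['time_s'],s['eef_pos'].round(1),s['force'].round(1),s['grip_width'].round(3),s['grip_force'])
                                                                                                                                                               ^^^^^^^^^^^^^^^^^^^^^
AttributeError: 'float' object has no attribute 'round'
```

```bash
sed -i "s/s\['grip_width'\].round(3)/s['grip_width']/" h.py; python3 -c "
from h import *
go([513.4,144.5,304],119.6)"
```

```text
step [-4.449e+02 -2.309e+02 -1.000e-01] [-0.      0.     -0.8264] now 0.8 [160.1 500.  303.9] [ 0.5 -0.3 -0.5] 1.004647819577403 0.0
```

Units first: shifts go in shares of 500 mm and turns go in shares of pi/2 rad. So -356 mm / 500 = -0.712, -311 mm / 500 = -0.622, -0.826 rad / 1.5708 = -0.5258.

```bash
python3 -m handwheel '[[[-0.089, -0.046, 0], [0, 0, -0.0637]], [[-0.178, -0.092, 0], [0, 0, -0.1273]], [[-0.267, -0.138, 0], [0, 0, -0.191]], [[-0.356, -0.184, 0], [0, 0, -0.2546]], [[-0.444, -0.23, 0], [0, 0, -0.3183]], [[-0.534, -0.276, 0], [0, 0, -0.382]], [[-0.622, -0.322, 0], [0, 0, -0.4456]], [[-0.712, -0.37, 0], [0, 0, -0.5258]]]' 1.0 40; python3 -c "
from h import *
go([513.4,144.5,304],119.6)"
```

```text
time_s: 1.6
eef_pos: [443.1, 214.4, 304.1]
ee_rot: [0.0, -0.257, 0.966, 0.0]
force: [-0.5, 0.8, 1.0]
grip_width: 0.999
grip_force: 0.0
step [-26.3 -95.6   0.1] [-0.0001  0.0005  0.0039] now 1.6 [443.1 214.4 304.1] [-0.5  0.8  1. ] 0.9985065771549348 0.0
```

```bash
python3 -m handwheel '[[[-0.026, -0.096, 0], [0, 0, 0]], [[-0.0526, -0.1912, 0], [0, 0, 0]], [[-0.0526, -0.1912, 0.08], [0, 0, 0]], [[-0.0526, -0.1912, 0.138], [0, 0, 0]], [[-0.0526, -0.1912, 0.138], [0, 0, 0]], [[-0.0526, -0.1912, 0.138], [0, 0, 0]]]' 0.7 40; python3 - <<'E'
from h import *
print(ctrl.tip_extent)
go([513.4,144.5,155],119.6)
T=np.zeros((400,640,3),np.uint8);out=[]
for n in("top","side"):
    I,D=cams.capture(n);np.savez(f"{n}1.npz",I=I,D=D)
    u,v=proj(n,[513,145,140])[0].astype(int);out.append(cv2.resize(I[v-40:v+40,u-40:u+40],None,fx=5,fy=5,interpolation=2))
cv2.imwrite("pics/pre.png",np.hstack(out)[...,::-1])
E
```

```text
time_s: 2.2
eef_pos: [512.2, 146.1, 235.9]
ee_rot: [0.0, -0.255, 0.967, -0.0]
force: [0.9, 0.2, 0.7]
grip_width: 0.701
grip_force: 0.0
72.6
step [-0.2 -2.  80.9] [-0.0003  0.0006 -0.0002] now 2.2 [512.2 146.1 235.9] [0.9 0.2 0.7] 0.7012249582228919 0.0
```

View pics/pre.png

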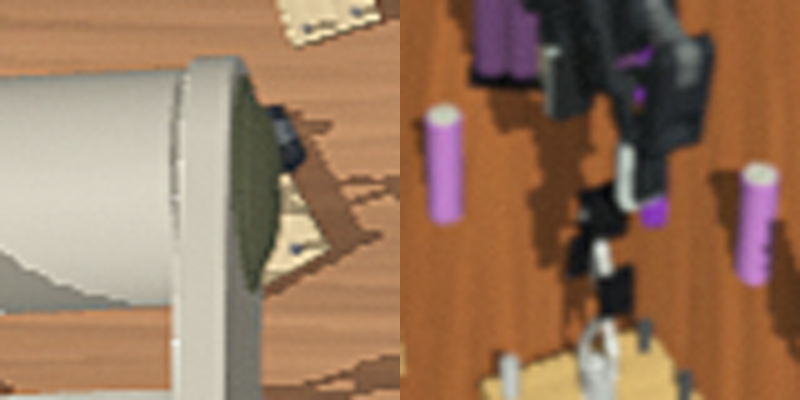

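The gripper straddles the black head: fingertips at crop (640,205) and (565,115), head at (602,205). It is centred, so I'll descend and squeeze.

In the tool's units: 80 mm / 500 = 0.16, 60 mm / 500 = 0.12.

```bash
python3 -m handwheel '[[[0, -0.0014, 0.06], [0, 0, 0]], [[0, -0.0014, 0.12], [0, 0, 0]], [[0, -0.0014, 0.16], [0, 0, 0]], [[0, -0.0014, 0.16], [0, 0, 0]]]' ; python3 -c "
from h import *
go([513.4,144.5,155],119.6)"
```

```text
time_s: 2.7
eef_pos: [511.8, 145.6, 154.1]
ee_rot: [-0.001, -0.255, 0.967, 0.0]
force: [0.4, 0.0, 0.9]
grip_width: 0.701
grip_force: 0.0
step [-0.9 -1.7 -0.9] [ 0.001  -0.0021 -0.    ] now 2.7 [511.8 145.6 154.1] [0.4 0.  0.9] 0.700979668262451 0.0
```

In the tool's units: -1 mm / 500 = -0.002, -0.9 mm / 500 = -0.0018.

```bash
python3 -m handwheel '[[[-0.0018, -0.002, 0], [0, 0, 0]], [[-0.0018, -0.002, 0], [0, 0, 0]], [[-0.0018, -0.002, 0], [0, 0, 0]], [[-0.0018, -0.002, 0], [0, 0, 0]], [[-0.0018, -0.002, 0], [0, 0, 0]], [[-0.0018, -0.002, 0], [0, 0, 0]], [[-0.0018, -0.002, 0], [0, 0, 0]], [[-0.0018, -0.002, 0], [0, 0, 0]]]' 0.0 35
```

```text
time_s: 3.5
eef_pos: [514.0, 145.0, 155.8]
ee_rot: [0.001, -0.255, 0.967, -0.0]
force: [-1.5, -0.2, 6.4]
grip_width: 0.325
grip_force: 39.8
```

```bash
python3 -m handwheel '[[[0, 0, 0], [0, 0, 0]], [[0, 0, 0], [0, 0, 0]], [[0, 0, 0], [0, 0, 0]]]';  python3 -c "
from h import *
go([513.4,144.5,155],119.6); print(readout.sense()['wrist_torque'])"
```

```text
time_s: 3.8
eef_pos: [514.0, 145.0, 155.8]
ee_rot: [0.001, -0.255, 0.967, -0.0]
force: [-0.6, 1.3, 5.7]
grip_width: 0.322
grip_force: 39.8
step [ 0.8 -0.2  0.8] [-0.0007  0.0015 -0.0004] now 3.8 [514.  145.  155.8] [-0.6  1.3  5.7] 0.3216151223909154 39.81537580490112
[0.05432091 0.06422386 0.0006595 ]
```

Held at the stop. I'll lift, slowly at first.

In the tool's units: -120 mm / 500 = -0.24, -95 mm / 500 = -0.19.

```bash
python3 -m handwheel '[[[0, 0, -0.016], [0, 0, 0]], [[0, 0, -0.04], [0, 0, 0]], [[0, 0, -0.08], [0, 0, 0]], [[0, 0, -0.13], [0, 0, 0]], [[0, 0, -0.19], [0, 0, 0]], [[0, 0, -0.24], [0, 0, 0]], [[0, 0, -0.24], [0, 0, 0]], [[0, 0, -0.24], [0, 0, 0]]]';  python3 - <<'E'
from h import *
a=np.radians(87.8)
go([542.3,-186.9,276],87.8); print(readout.sense()['wrist_torque'])
I,D=cams.capture("side");np.savez("side2.npz",I=I,D=D)
u,v=proj("side",[513,145,210])[0].astype(int);cv2.imwrite("pics/lift.png",cv2.resize(I[v-45:v+75,u-50:u+50],None,fx=5,fy=5,interpolation=2)[...,::-1])
E
```

```text
time_s: 4.6
eef_pos: [513.4, 144.9, 275.1]
ee_rot: [0.0, -0.255, 0.967, -0.0]
force: [-0.2, -1.4, -1.1]
grip_width: 0.321
grip_force: 39.4
step [ 138.6 -302.9   -0.8] [-1.000e-04  4.000e-04  5.546e-01] now 4.6 [513.4 144.9 275.1] [-0.2 -1.4 -1.1] 0.32053011549668753 39.395384788513184
[-0.03199285  0.02302569  0.00483682]
```

View pics/lift.png

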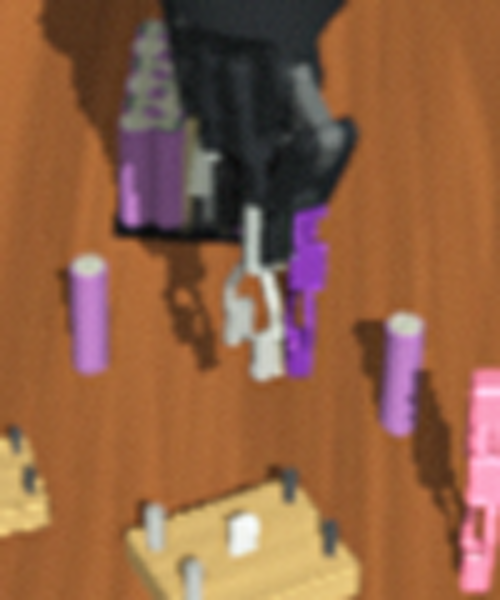

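Tweezers are lifted with jaws open: white tips at crop (240,330) and (265,365), fin bare at (243,535). Now I'll carry them over the pack.

In the tool's units: -284 mm / 500 = -0.568, -255 mm / 500 = -0.51, 0.5546 rad / 1.5708 = 0.3531.

```bash
python3 -m handwheel '[[[0.02, -0.044, 0], [0, 0, 0.0318]], [[0.056, -0.122, 0], [0, 0, 0.0828]], [[0.092, -0.2, 0], [0, 0, 0.1337]], [[0.128, -0.278, 0], [0, 0, 0.1846]], [[0.164, -0.356, 0], [0, 0, 0.2355]], [[0.2, -0.436, 0], [0, 0, 0.2801]], [[0.234, -0.51, 0], [0, 0, 0.3183]], [[0.26, -0.568, 0], [0, 0, 0.3531]]]'
python3 -m handwheel '[[[0, 0, 0], [0, 0, 0]], [[0, 0, 0], [0, 0, 0]]]'
python3 -c "
from h import *
go([542.3,-186.9,276],87.8)"
```

```text
time_s: 5.45
eef_pos: [540.2, -168.4, 273.5]
ee_rot: [-0.001, 0.021, 1.0, 0.001]
force: [0.5, 0.8, -0.5]
grip_width: 0.323
grip_force: 39.4
time_s: 5.65
eef_pos: [540.3, -166.3, 273.7]
ee_rot: [-0.001, 0.019, 1.0, 0.001]
force: [-0.6, -0.3, -0.9]
grip_width: 0.324
grip_force: 39.4
step [ -2.8 -20.5  -2.4] [ 0.0013 -0.0022 -0.0005] now 5.65 [ 540.3 -166.3  273.7] [-0.6 -0.3 -0.9] 0.32444297196260297 39.436848163604736
```

In the tool's units: 34 mm / 500 = 0.068, 26 mm / 500 = 0.052.

```bash
python3 -m handwheel '[[[-0.002, -0.016, 0.012], [0, 0, 0]], [[-0.0046, -0.032, 0.032], [0, 0, 0]], [[-0.0046, -0.041, 0.052], [0, 0, 0]], [[-0.0046, -0.041, 0.068], [0, 0, 0]], [[-0.0046, -0.041, 0.068], [0, 0, 0]], [[-0.0046, -0.041, 0.068], [0, 0, 0]]]'
python3 - <<'E'
from h import *
go([542.3,-186.9,240],87.8)
s=readout.sense()['eef_pos'];o=[]
for n in("top","side"):
    I,D=cams.capture(n);np.savez(f"{n}3.npz",I=I,D=D);C=cloud(n,D)
    u,v=proj(n,[s[0],s[1],95])[0].astype(int);o.append(cv2.resize(I[v-40:v+40,u-40:u+40],None,fx=5,fy=5,interpolation=2))
    q=C-[s[0],s[1],0];k=(abs(q[...,0])<14)&(abs(q[...,1])<22)&(q[...,2]>90)&(q[...,2]<132);P=q[k]
    print(n,len(P));
    for lo in range(92,132,6):
        B=P[(P[:,2]>=lo)&(P[:,2]<lo+6)]
        if len(B):print(lo,len(B),B.min(0).round(1),B.max(0).round(1),B.mean(0).round(1))
cv2.imwrite("pics/hover.png",np.hstack(o)[...,::-1])
E
```

```text
time_s: 6.25
eef_pos: [542.2, -186.5, 240.8]
ee_rot: [-0.0, 0.019, 1.0, 0.0]
force: [-0.5, -0.2, -1.0]
grip_width: 0.32
grip_force: 39.4
step [-0.1 -0.4  0.8] [ 0.0001 -0.0002  0.0003] now 6.25 [ 542.2 -186.5  240.8] [-0.5 -0.2 -1. ] 0.3201226421886189 39.446319937705994
top 0
side 49
104 8 [ -4.8  -8.6 104.9] [  5.2  20.6 109.9] [ -0.3  13.  108.1]
110 8 [ -3.1 -11.4 112.9] [  5.3  21.6 115.8] [  2.4  10.5 114.6]
116 10 [ -3.   -9.4 116.4] [  5.5  17.7 120.1] [  1.4   9.9 118.5]
122 15 [ -5.6 -14.7 122.1] [  6.8  19.2 127.4] [  1.7   4.7 125.2]
128 8 [ -5.6 -11.4 128.4] [  6.8  19.2 131.7] [  0.8   5.6 129.8]
```

View pics/hover.png

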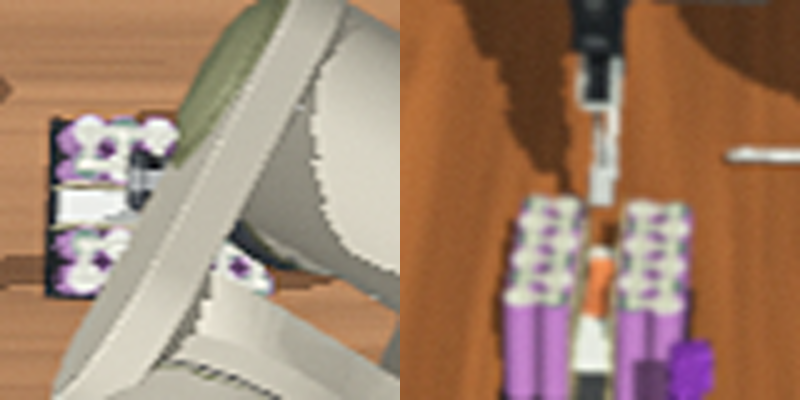

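Side view: jaws at crop x≈602, tab at x≈601, so they are aligned across the valley. I'll check the along-valley alignment with averaged depth.

```bash
python3 - <<'E'
from h import *
F=[cams.capture("side") for _ in range(8)]
D=np.stack([f[1] for f in F]);print("noise",np.median(D.std(0)))
D=np.where(D.max(0)-D.min(0)<15,D.mean(0),0);I=F[0][0];C=cloud("side",D)
h=cv2.cvtColor(I,cv2.COLOR_RGB2HSV);x,y,z=C[...,0],C[...,1],C[...,2]
o=(abs(x-543)<11)&(y>-240)&(y<-150)
cu=o&(h[...,0]<14)&(h[...,1]>90)&(h[...,2]>90)&(z>25)&(z<75)
j=o&(z>98)&(z<130)
for m,k in((j,"jaw"),(cu,"cu")):
    print(k)
    for v in np.unique(np.where(m)[0]):
        P=C[v][m[v]];print(v,len(P),"y",np.round(P[:,1]).astype(int).tolist(),"z",np.round(P[:,2]).astype(int).tolist(),"x",np.round(P[:,0].mean(),1))
E
```

```text
noise 2.6908336
jaw
149 2 y [-199, -198] z [127, 128] x 547.6
150 2 y [-198, -196] z [125, 126] x 546.1
151 2 y [-195, -198] z [124, 122] x 544.7
152 2 y [-198, -195] z [119, 121] x 544.6
153 2 y [-197, -197] z [116, 116] x 544.6
154 4 y [-176, -177, -174, -171] z [126, 126, 127, 129] x 543.0
155 5 y [-172, -171, -172, -171, -173] z [125, 126, 126, 126, 125] x 542.1
156 5 y [-172, -170, -171, -170, -199] z [122, 124, 123, 123, 105] x 542.2
157 4 y [-171, -172, -170, -173] z [120, 119, 120, 119] x 543.4
158 4 y [-171, -172, -170, -169] z [116, 116, 117, 117] x 543.3
159 4 y [-170, -171, -170, -172] z [113, 113, 114, 113] x 543.3
160 4 y [-170, -170, -170, -170] z [110, 110, 111, 111] x 543.2
161 4 y [-170, -171, -170, -169] z [107, 106, 107, 108] x 543.2
cu
163 1 y [-222] z [66] x 552.3
164 1 y [-222] z [62] x 552.3
173 5 y [-187, -185, -186, -185, -220] z [55, 57, 56, 57, 33] x 542.0
174 5 y [-187, -185, -185, -186, -209] z [51, 53, 53, 53, 37] x 541.9
175 4 y [-188, -185, -186, -204] z [47, 50, 49, 37] x 540.4
176 5 y [-186, -185, -183, -187, -201] z [46, 46, 48, 45, 36] x 541.7
177 5 y [-193, -187, -188, -187, -185] z [37, 41, 41, 42, 43] x 544.5
178 5 y [-187, -187, -186, -186, -186] z [38, 38, 39, 39, 39] x 544.4
179 5 y [-182, -183, -183, -184, -183] z [37, 37, 37, 36, 37] x 544.3
180 5 y [-177, -179, -177, -177, -180] z [38, 36, 38, 38, 36] x 544.0
181 5 y [-174, -172, -172, -174, -175] z [36, 38, 38, 37, 36] x 543.8
182 6 y [-168, -166, -168, -166, -169, -169] z [37, 39, 37, 39, 37, 37] x 544.9
183 4 y [-163, -163, -165, -164] z [37, 37, 36, 37] x 544.0
184 1 y [-163] z [34] x 540.4
```

The tweezers should shift about 2.7 mm toward −y. Lowering.

In the tool's units: 52 mm / 500 = 0.104, -2.7 mm / 500 = -0.0054.

```bash
python3 -m handwheel '[[[0, -0.0054, 0], [0, 0, 0]], [[0, -0.0054, 0.016], [0, 0, 0]], [[0, -0.0054, 0.036], [0, 0, 0]], [[0, -0.0054, 0.058], [0, 0, 0]], [[0, -0.0054, 0.08], [0, 0, 0]], [[0, -0.0054, 0.096], [0, 0, 0]], [[0, -0.0054, 0.104], [0, 0, 0]], [[0, -0.0054, 0.104], [0, 0, 0]]]'
python3 -c "
from h import *
go([542.3,-189.3,176],87.8)"
```

```text
time_s: 7.55
eef_pos: [542.0, -189.4, 188.3]
ee_rot: [-0.0, 0.019, 1.0, 0.0]
force: [-0.3, -0.5, -0.1]
grip_width: 0.325
grip_force: 39.4
step [-0.3  0.1 12.3] [ 0.0005 -0.0009  0.    ] now 7.55 [ 542.  -189.4  188.3] [-0.3 -0.5 -0.1] 0.32484197241521734 39.44641828536987
```

In the tool's units: 9 mm / 500 = 0.018, 8 mm / 500 = 0.016.

```bash
python3 -m handwheel '[[[-0.0006, 0, 0.004], [0, 0, 0]], [[-0.0006, 0, 0.008], [0, 0, 0]], [[-0.0006, 0, 0.012], [0, 0, 0]], [[-0.0006, 0, 0.016], [0, 0, 0]], [[-0.0006, 0, 0.018], [0, 0, 0]], [[-0.0006, 0, 0.018], [0, 0, 0]]]'
python3 -m handwheel '[[[0, 0, 0.001], [0, 0, 0]], [[0, 0, 0.002], [0, 0, 0]], [[0, 0, 0.002], [0, 0, 0]]]'
python3 -m handwheel '[[[0, 0, 0.001], [0, 0, 0]], [[0, 0, 0.002], [0, 0, 0]], [[0, 0, 0.002], [0, 0, 0]]]'
```

```text
time_s: 8.15
eef_pos: [542.4, -189.5, 179.8]
ee_rot: [-0.0, 0.019, 1.0, 0.0]
force: [0.5, -0.4, -0.7]
grip_width: 0.322
grip_force: 39.4
time_s: 8.45
eef_pos: [542.4, -189.5, 178.9]
ee_rot: [0.0, 0.019, 1.0, -0.0]
force: [0.1, 0.7, -1.3]
grip_width: 0.32
grip_force: 39.4
time_s: 8.75
eef_pos: [542.3, -189.5, 177.8]
ee_rot: [-0.0, 0.019, 1.0, 0.0]
force: [0.2, -0.4, -1.2]
grip_width: 0.324
grip_force: 39.4
```

In the tool's units: 1 mm / 500 = 0.002, 0.5 mm / 500 = 0.001.

```bash
for i in 1 2; do python3 -m handwheel '[[[0, 0, 0.001], [0, 0, 0]], [[0, 0, 0.002], [0, 0, 0]], [[0, 0, 0.002], [0, 0, 0]]]' | grep -E "eef|force"; done
```

```text
eef_pos: [542.3, -189.5, 176.8]
force: [0.1, -0.2, -0.2]
grip_force: 39.4
eef_pos: [542.4, -189.5, 175.8]
force: [0.7, 0.8, -1.2]
grip_force: 39.4
```

In the tool's units: 0.7 mm / 500 = 0.0014, 0.4 mm / 500 = 0.0008.

```bash
python3 -m handwheel '[[[0, 0, 0.0008], [0, 0, 0]], [[0, 0, 0.0014], [0, 0, 0]], [[0, 0, 0.0014], [0, 0, 0]]]' | grep -E "eef|force"
```

```text
eef_pos: [542.4, -189.5, 175.1]
force: [1.1, -0.0, -0.8]
grip_force: 39.4
```

In the tool's units: 0.7 mm / 500 = 0.0014, 0.4 mm / 500 = 0.0008.

```bash
python3 -m handwheel '[[[0, 0, 0.0008], [0, 0, 0]], [[0, 0, 0.0014], [0, 0, 0]], [[0, 0, 0.0014], [0, 0, 0]]]' | grep -E "eef|force"
```

```text
eef_pos: [542.4, -189.5, 174.5]
force: [-0.0, 0.6, -1.5]
grip_force: 39.4
```

In the tool's units: 0.7 mm / 500 = 0.0014, 0.4 mm / 500 = 0.0008.

```bash
python3 -m handwheel '[[[0, 0, 0.0008], [0, 0, 0]], [[0, 0, 0.0014], [0, 0, 0]], [[0, 0, 0.0014], [0, 0, 0]]]' | grep -E "eef|force"
```

```text
eef_pos: [542.5, -189.5, 174.0]
force: [-0.3, 0.6, 1.5]
grip_force: 39.6
```

In the tool's units: 0.5 mm / 500 = 0.001, 0.3 mm / 500 = 0.0006.

```bash
python3 -m handwheel '[[[0, 0, 0.0006], [0, 0, 0]], [[0, 0, 0.001], [0, 0, 0]], [[0, 0, 0.001], [0, 0, 0]]]' | grep -E "eef|force"
```

```text
eef_pos: [542.5, -189.5, 173.8]
force: [0.2, 1.6, 5.4]
grip_force: 39.9
```

Contact at about 6 N. Hold briefly, then release.

In the tool's units: 0.5 mm / 500 = 0.001, 0.3 mm / 500 = 0.0006.

```bash
python3 -m handwheel '[[[0, 0, 0], [0, 0, 0]], [[0, 0, 0], [0, 0, 0]]]' | grep -E "time|eef|force"; python3 -m handwheel '[[[0, 0, 0.0006], [0, 0, 0]], [[0, 0, 0.001], [0, 0, 0]], [[0, 0, 0.001], [0, 0, 0]], [[0, 0, 0], [0, 0, 0]], [[0, 0, 0], [0, 0, 0]], [[0, 0, 0], [0, 0, 0]], [[0, 0, 0], [0, 0, 0]]]' 0.65
python3 - <<'E'
from h import *
go([542.3,-189.5,200],87.8)
F=[cams.capture("side") for _ in range(6)];I=F[0][0]
D=np.stack([f[1] for f in F]);D=np.where(D.max(0)-D.min(0)<15,D.mean(0),0);C=cloud("side",D)
np.savez("side4.npz",I=I,D=D)
u,v=proj("side",[542,-188,100])[0].astype(int);cv2.imwrite("pics/rel.png",cv2.resize(I[v-50:v+50,u-50:u+50],None,fx=6,fy=6,interpolation=2)[...,::-1])
E
```

```text
time_s: 10.75
eef_pos: [542.5, -189.5, 173.8]
force: [-0.3, 1.0, 5.7]
grip_force: 39.9
time_s: 11.45
eef_pos: [542.4, -189.5, 173.3]
ee_rot: [-0.0, 0.019, 1.0, -0.0]
force: [0.5, 0.2, 0.6]
grip_width: 0.647
grip_force: 0.0
step [  0.1  -0.  -26.7] [-0. -0. -0.] now 11.45 [ 542.4 -189.5  173.3] [0.5 0.2 0.6] 0.6473832421726207 0.0
```

View pics/rel.png

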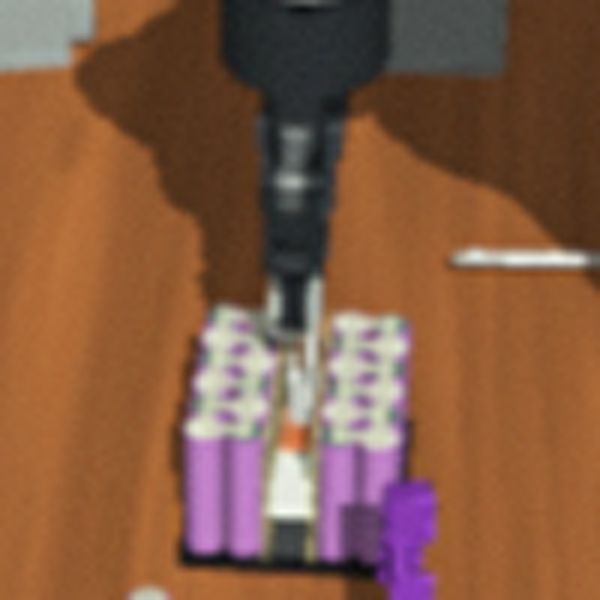

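The tweezers are gripping the tab, standing in the valley at crop (295,370). I'll raise clear and measure the head.

In the tool's units: -85 mm / 500 = -0.17, -70 mm / 500 = -0.14.

```bash
python3 -m handwheel '[[[0, 0, -0.02], [0, 0, 0]], [[0, 0, -0.05], [0, 0, 0]], [[0, 0, -0.09], [0, 0, 0]], [[0, 0, -0.14], [0, 0, 0]], [[0, 0, -0.17], [0, 0, 0]], [[0, 0, -0.17], [0, 0, 0]]]' 0.65
python3 - <<'E'
from h import *
go([542.4,-189.5,210],87.8)
F=[cams.capture("side") for _ in range(8)];I=F[0][0]
D=np.stack([f[1] for f in F]);D=np.where(D.max(0)-D.min(0)<15,D.mean(0),0);C=cloud("side",D)
x,y,z=C[...,0],C[...,1],C[...,2]
m=(abs(x-543)<16)&(y>-225)&(y<-150)&(z>80)&(z<175)
for v in np.unique(np.where(m)[0]):
    P=C[v][m[v]];print(v,len(P),"y",np.round(P[:,1]).astype(int).tolist(),"z",int(P[:,2].mean()),"x",P[:,0].min().round(1),P[:,0].max().round(1))
u,v=proj("side",[542,-188,120])[0].astype(int);cv2.imwrite("pics/head.png",cv2.resize(I[v-40:v+40,u-40:u+40],None,fx=6,fy=6,interpolation=2)[...,::-1])
E
```

```text
time_s: 12.35
eef_pos: [542.9, -189.8, 261.1]
ee_rot: [0.002, 0.019, 1.0, -0.001]
force: [-0.6, -0.8, 0.3]
grip_width: 0.649
grip_force: 0.0
step [ 0.8  0.4 51.1] [-0.0024  0.0043  0.0001] now 12.35 [ 542.9 -189.8  261.1] [-0.6 -0.8  0.3] 0.6489327926719693 0.0
139 7 y [-191, -192, -191, -193, -192, -192, -192] z 164 x 535.5 551.8
140 6 y [-185, -185, -187, -187, -189, -187] z 164 x 535.3 548.8
141 7 y [-183, -182, -181, -182, -183, -183, -183] z 163 x 535.1 551.3
142 6 y [-182, -181, -181, -181, -180, -181] z 161 x 535.0 551.3
143 6 y [-180, -182, -181, -181, -182, -181] z 157 x 537.6 551.1
144 7 y [-181, -182, -181, -182, -181, -181, -181] z 154 x 534.9 551.2
145 6 y [-181, -182, -179, -180, -182, -181] z 151 x 534.8 551.1
146 7 y [-181, -181, -180, -180, -180, -180, -181] z 148 x 534.7 551.1
147 7 y [-181, -182, -181, -182, -180, -182, -179] z 145 x 534.6 551.1
148 5 y [-179, -200, -184, -181, -182] z 139 x 534.7 548.2
149 6 y [-178, -200, -202, -201, -198, -202] z 129 x 535.2 548.1
150 6 y [-177, -203, -201, -200, -200, -201] z 125 x 535.1 548.0
151 6 y [-177, -202, -201, -201, -
[... 210 characters left out ...]
] z 125 x 534.9 550.4
155 7 y [-173, -172, -173, -171, -173, -172, -202] z 122 x 534.8 550.4
156 6 y [-173, -171, -173, -173, -171, -172] z 121 x 536.6 550.4
157 5 y [-172, -172, -171, -172, -172] z 119 x 536.5 550.3
158 6 y [-171, -172, -171, -172, -172, -171] z 115 x 536.5 550.2
159 6 y [-173, -170, -171, -173, -171, -172] z 112 x 536.4 550.3
160 6 y [-171, -171, -171, -171, -172, -171] z 109 x 536.4 550.2
161 6 y [-171, -171, -171, -171, -171, -171] z 106 x 536.3 550.1
162 3 y [-178, -192, -189] z 93 x 536.9 547.6
163 3 y [-180, -188, -190] z 90 x 536.8 547.7
164 3 y [-183, -188, -188] z 86 x 536.7 547.7
165 3 y [-185, -189, -187] z 82 x 536.6 547.8
166 2 y [-184, -185] z 81 x 536.5 539.3
```

View pics/head.png

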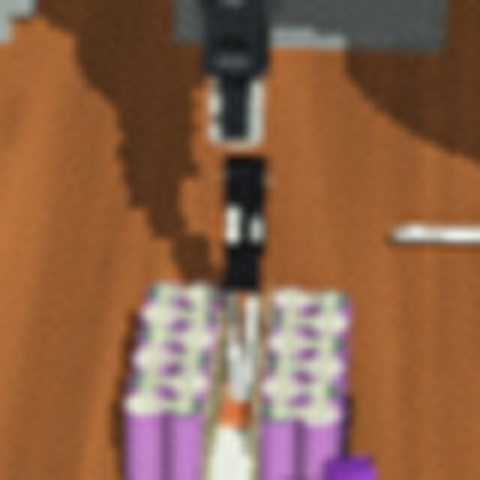

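Tweezers are upright and the head is centred at about (543,−190). Descend and take the head.

In the tool's units: 50 mm / 500 = 0.1, 42 mm / 500 = 0.084.

```bash
python3 -m handwheel '[[[0, 0, 0.05], [0, 0, 0]], [[0, -0.0008, 0.084], [0, 0, 0]], [[0, -0.0008, 0.1], [0, 0, 0]], [[0, -0.0008, 0.1], [0, 0, 0]], [[0, -0.0008, 0.1], [0, 0, 0]], [[0, -0.0008, 0.1], [0, 0, 0]]]' 0.5 20
python3 -m handwheel '[[[0, 0, 0], [0, 0, 0]], [[0, 0, 0], [0, 0, 0]], [[0, 0, 0], [0, 0, 0]], [[0, 0, 0], [0, 0, 0]], [[0, 0, 0], [0, 0, 0]], [[0, 0, 0], [0, 0, 0]], [[0, 0, 0], [0, 0, 0]]]' 0.0 20; python3 -c "
from h import *
print(readout.sense()['wrist_torque'])"
```

```text
time_s: 13.35
eef_pos: [542.7, -190.1, 209.3]
ee_rot: [0.001, 0.019, 1.0, -0.0]
force: [-0.2, 0.0, -0.1]
grip_width: 0.501
grip_force: 0.0
time_s: 14.05
eef_pos: [542.6, -189.9, 208.8]
ee_rot: [0.0, 0.019, 1.0, -0.0]
force: [1.3, 1.0, 5.6]
grip_width: 0.237
grip_force: 18.7
[ 0.27054832 -0.08044994 -0.00727977]
```

Width 0.237 (20 mm) suggests the fingertips caught the legs below the head. Regrip 6 mm higher.

Units first: shifts go in shares of 500 mm and turns go in shares of pi/2 rad. So -7 mm / 500 = -0.014, -3 mm / 500 = -0.006.

```bash
python3 -m handwheel '[[[0, 0, 0], [0, 0, 0]], [[0, 0, 0], [0, 0, 0]], [[0, 0, -0.006], [0, 0, 0]], [[0, 0, -0.014], [0, 0, 0]], [[0, 0, -0.014], [0, 0, 0]], [[0, 0, -0.014], [0, 0, 0]]]' 0.5 20
python3 -m handwheel '[[[0, 0, 0], [0, 0, 0]], [[0, 0, 0], [0, 0, 0]], [[0, 0, 0], [0, 0, 0]], [[0, 0, 0], [0, 0, 0]], [[0, 0, 0], [0, 0, 0]], [[0, 0, 0], [0, 0, 0]], [[0, 0, 0], [0, 0, 0]]]' 0.0 20
python3 -m handwheel '[[[0, 0, 0], [0, 0, 0]], [[0, 0, 0], [0, 0, 0]], [[0, 0, 0], [0, 0, 0]]]' ; python3 -c "
from h import *
print(readout.sense()['wrist_torque'])"
```

```text
time_s: 14.65
eef_pos: [542.4, -189.9, 215.4]
ee_rot: [0.0, 0.019, 1.0, -0.0]
force: [0.4, 0.3, -1.0]
grip_width: 0.499
grip_force: 0.0
time_s: 15.35
eef_pos: [542.4, -189.8, 215.3]
ee_rot: [-0.0, 0.019, 1.0, 0.0]
force: [0.1, 1.7, 0.5]
grip_width: 0.184
grip_force: 18.7
time_s: 15.65
eef_pos: [542.4, -189.9, 215.3]
ee_rot: [-0.0, 0.019, 1.0, 0.0]
force: [-0.4, 1.3, -0.9]
grip_width: 0.186
grip_force: 18.7
[ 0.33695837 -0.08854968  0.11377358]
```

The head is held (15.7 mm wide). Draw gently along tool +y.

In the tool's units: 10 mm / 500 = 0.02, 1.5 mm / 500 = 0.003.

```bash
python3 -m handwheel '[[[0, 0.001, 0], [0, 0, 0]], [[0, 0.003, 0], [0, 0, 0]], [[0, 0.006, 0], [0, 0, 0]], [[0, 0.009, 0], [0, 0, 0]], [[0, 0.012, 0], [0, 0, 0]], [[0, 0.015, 0], [0, 0, 0]], [[0, 0.018, 0], [0, 0, 0]], [[0, 0.02, 0], [0, 0, 0]]]'; python3 -c "
from h import *
print(readout.sense()['wrist_torque'])"
python3 -m handwheel '[[[0, 0.002, 0], [0, 0, 0]], [[0, 0.005, 0], [0, 0, 0]], [[0, 0.008, 0], [0, 0, 0]], [[0, 0.011, 0], [0, 0, 0]], [[0, 0.014, 0], [0, 0, 0]], [[0, 0.017, 0], [0, 0, 0]], [[0, 0.019, 0], [0, 0, 0]], [[0, 0.02, 0], [0, 0, 0]]]'|grep -E "eef|^force|grip"; python3 -c "
from h import *
print(readout.sense()['wrist_torque'])"
```

```text
time_s: 16.45
eef_pos: [542.8, -179.8, 215.4]
ee_rot: [0.0, 0.019, 1.0, -0.0]
force: [-1.0, -1.2, 0.4]
grip_width: 0.184
grip_force: 19.9
[-0.42386049  0.08697961 -0.0083843 ]
eef_pos: [543.1, -169.8, 215.3]
force: [0.4, -1.8, 2.0]
grip_width: 0.183
grip_force: 20.1
[-0.37022047  0.06742909  0.05643459]
```

In the tool's units: 11 mm / 500 = 0.022, 10 mm / 500 = 0.02.

```bash
python3 -m handwheel '[[[0, 0.002, 0], [0, 0, 0]], [[0, 0.005, 0], [0, 0, 0]], [[0, 0.008, 0], [0, 0, 0]], [[0, 0.011, 0], [0, 0, 0]], [[0, 0.014, 0], [0, 0, 0]], [[0, 0.017, 0], [0, 0, 0]], [[0, 0.02, 0], [0, 0, 0]], [[0, 0.022, 0], [0, 0, 0]]]'|grep -E "eef|^force|grip"; python3 -c "
from h import *
print(readout.sense()['wrist_torque'])"
python3 -m handwheel '[[[0, 0.0014, 0], [0, 0, 0]], [[0, 0.0028, 0], [0, 0, 0]], [[0, 0.004, 0], [0, 0, 0]], [[0, 0.004, 0], [0, 0, 0]]]'|grep -E "eef|^force|grip"
python3 - <<'E'
from h import *
print(readout.sense()['wrist_torque'])
F=[cams.capture("side") for _ in range(6)];I=F[0][0]
D=np.stack([f[1] for f in F]);D=np.where(D.max(0)-D.min(0)<15,D.mean(0),0);C=cloud("side",D)
h=cv2.cvtColor(I,cv2.COLOR_RGB2HSV);x,y,z=C[...,0],C[...,1],C[...,2]
m=(abs(x-543)<9)&(y>-210)&(y<-105)&(z>28)&(z<62)
for v in np.unique(np.where(m)[0]):
    k=m[v];print(v,"y",np.round(y[v][k]).astype(int).tolist(),"z",np.round(z[v][k]).astype(int).tolist(),"h",h[v][k][:,0].tolist(),h[v][k][:,1].tolist())
E
```

```text
eef_pos: [543.6, -158.8, 215.3]
force: [0.3, -1.7, 1.9]
grip_width: 0.183
grip_force: 20.1
[-0.416137    0.1394664   0.02698357]
eef_pos: [543.6, -156.8, 215.3]
force: [-0.5, -2.3, 2.3]
grip_width: 0.185
grip_force: 20.1
[-0.34151216  0.08422622  0.02093773]
175 y [-210] z [33] h [41] [15]
176 y [-163, -204, -205] z [62, 33, 32] h [39, 40, 30] [10, 13, 33]
177 y [-161, -162, -161, -163] z [59, 59, 59, 59] h [28, 25, 34, 39] [20, 15, 13, 19]
178 y [-162, -160, -160, -164] z [55, 56, 57, 54] h [22, 22, 30, 34] [34, 21, 12, 22]
179 y [-154, -151, -152, -149, -163] z [57, 60, 59, 61, 51] h [35, 37, 38, 40, 30] [20, 12, 11, 8, 21]
180 y [-152, -151, -153, -149, -179] z [55, 56, 55, 58, 37] h [38, 47, 43, 34, 23] [18, 11, 9, 8, 24]
181 y [-152, -152, -151, -174] z [52, 52, 53, 37] h [36, 43, 39, 20] [15, 11, 9, 34]
182 y [-151, -152, -150, -150, -167] z [49, 49, 50, 50, 38] h [23, 43, 43, 30, 21] [18, 11, 9, 11, 52]
183 y [-152, -152, -152, -153, -166] z [45, 45, 46, 45, 36] h [27, 41, 43, 39, 17] [17, 10, 9, 12, 71]
184 y [-158, -151, -153, -152, -153, -160] z [37, 42, 41, 42, 41, 36] h [
[... 617 characters left out ...]
6, 36] h [11, 11, 11, 11, 11, 14] [136, 153, 160, 167, 162, 138]
190 y [-132, -132, -134, -134, -133, -137] z [36, 35, 34, 34, 35, 32] h [13, 13, 12, 11, 12, 16] [72, 80, 88, 93, 97, 101]
191 y [-129, -133, -131, -132, -131, -132] z [34, 31, 33, 33, 33, 32] h [36, 38, 34, 38, 28, 28] [17, 16, 15, 16, 20, 36]
192 y [-127, -124, -125, -127, -126, -129] z [32, 34, 34, 33, 33, 32] h [45, 49, 51, 56, 43, 35] [9, 9, 8, 8, 13, 32]
193 y [-120, -123, -120, -119, -123, -117] z [34, 32, 34, 35, 32, 37] h [42, 43, 43, 45, 38, 31] [11, 7, 7, 6, 12, 30]
194 y [-120, -118, -119, -118, -118, -116] z [30, 32, 31, 32, 32, 34] h [43, 40, 42, 39, 39, 31] [13, 13, 14, 14, 18, 29]
195 y [-117] z [30] h [28] [42]
```

In the tool's units: 2 mm / 500 = 0.004, 1.4 mm / 500 = 0.0028.

```bash
cat > t.py <<'E'
from h import *
s=readout.sense();print("F",s['force'].round(1),"T",s['wrist_torque'].round(2),"p",s['eef_pos'].round(1))
E
for i in 1 ; do python3 -m handwheel '[[[0, 0.0014, 0], [0, 0, 0]], [[0, 0.0028, 0], [0, 0, 0]], [[0, 0.004, 0], [0, 0, 0]], [[0, 0.004, 0], [0, 0, 0]]]'>/dev/null; python3 t.py; python3 -m handwheel '[[[0, 0.001, 0], [0, 0, 0]], [[0, 0.002, 0], [0, 0, 0]], [[0, 0.002, 0], [0, 0, 0]]]'>/dev/null;python3 t.py; done
```

```text
F [-0.8 -2.5  1.5] T [-0.25  0.09  0.03] p [ 543.7 -154.8  215.3]
F [-0.7 -1.4  2.3] T [-0.37  0.05 -0.01] p [ 543.8 -153.8  215.3]
```

In the tool's units: 1 mm / 500 = 0.002, 0.5 mm / 500 = 0.001.

```bash
python3 -m handwheel '[[[0, 0.001, 0], [0, 0, 0]], [[0, 0.002, 0], [0, 0, 0]], [[0, 0.002, 0], [0, 0, 0]]]'>/dev/null;python3 t.py
```

```text
F [-0.5 -1.5  2.1] T [-0.33  0.12 -0.04] p [ 543.8 -152.9  215.3]
```

In the tool's units: 1 mm / 500 = 0.002, 0.5 mm / 500 = 0.001.

```bash
python3 -m handwheel '[[[0, 0.001, 0], [0, 0, 0]], [[0, 0.002, 0], [0, 0, 0]], [[0, 0.002, 0], [0, 0, 0]]]'>/dev/null;python3 t.py
```

```text
F [-0.5 -1.6  2.3] T [-0.35  0.1  -0.03] p [ 543.8 -151.8  215.3]
```

In the tool's units: 0.7 mm / 500 = 0.0014, 0.4 mm / 500 = 0.0008.

```bash
python3 -m handwheel '[[[0, 0.0008, 0], [0, 0, 0]], [[0, 0.0014, 0], [0, 0, 0]], [[0, 0.0014, 0], [0, 0, 0]]]'>/dev/null;python3 t.py
```

```text
F [-0.6 -1.3  1. ] T [-0.44  0.07  0.02] p [ 543.9 -151.2  215.3]
```

In the tool's units: 0.7 mm / 500 = 0.0014, 0.4 mm / 500 = 0.0008.

```bash
python3 -m handwheel '[[[0, 0.0008, 0], [0, 0, 0]], [[0, 0.0014, 0], [0, 0, 0]], [[0, 0.0014, 0], [0, 0, 0]]]'>/dev/null;python3 t.py
```

```text
F [ 0.1 -2.8  0.8] T [-0.69  0.06  0.02] p [ 543.9 -150.6  215.3]
```

In the tool's units: 0.7 mm / 500 = 0.0014, 0.4 mm / 500 = 0.0008.

```bash
python3 -m handwheel '[[[0, 0.0008, 0], [0, 0, 0]], [[0, 0.0014, 0], [0, 0, 0]], [[0, 0.0014, 0], [0, 0, 0]]]'>/dev/null;python3 t.py
```

```text
F [ 0.1 -3.3  1. ] T [-0.84  0.12  0.  ] p [ 543.9 -149.9  215.3]
```

The force has risen to about 3.5–4.5 N, so this is the stop. Verify visually, then back off to unload.

In the tool's units: -1.3 mm / 500 = -0.0026, -0.7 mm / 500 = -0.0014.

```bash
python3 -m handwheel '[[[0, 0, 0], [0, 0, 0]], [[0, 0, 0], [0, 0, 0]]]'>/dev/null;python3 t.py
python3 - <<'E'
from h import *
F=[cams.capture("side") for _ in range(6)];I=F[0][0]
D=np.stack([f[1] for f in F]);D=np.where(D.max(0)-D.min(0)<15,D.mean(0),0);C=cloud("side",D)
x,y,z=C[...,0],C[...,1],C[...,2]
for v in range(184,196):
    k=(abs(x[v]-543)<9)&(y[v]>-160)&(z[v]>28)&(z[v]<62);print(v,np.median(y[v][k]).round(1),np.median(z[v][k]).round(1),np.median(I[v][k],axis=0))
E
python3 -m handwheel '[[[0, -0.0014, 0], [0, 0, 0]], [[0, -0.0026, 0], [0, 0, 0]], [[0, -0.0026, 0], [0, 0, 0]]]'>/dev/null;python3 t.py
```

```text
F [ 0.3 -3.7  1. ] T [-0.9  0.1  0. ] p [ 543.9 -149.9  215.3]
184 -147.1 45.2 [176. 170. 159.]
185 -147.3 41.8 [170.5 164.5 154. ]
186 -148.0 37.6 [189. 158. 142.]
187 -143.3 37.7 [199.  132.5  94.5]
188 -139.3 37.2 [200.  117.5  65.5]
189 -136.1 36.0 [207.5 119.5  68. ]
190 -129.8 37.2 [214. 127.  76.]
191 -128.5 34.8 [227. 174. 141.]
192 -126.2 33.1 [231.5 234.5 219. ]
193 -122.0 32.5 [238. 243. 237.]
194 -118.7 31.7 [233.  238.  225.5]
195 -117.8 29.3 [168. 166. 139.]
F [-0.5 -2.1  1.6] T [-0.51  0.1   0.02] p [ 543.9 -151.   215.3]
```

In the tool's units: -1 mm / 500 = -0.002, -0.5 mm / 500 = -0.001.

```bash
python3 -m handwheel '[[[0, -0.001, 0], [0, 0, 0]], [[0, -0.002, 0], [0, 0, 0]], [[0, -0.002, 0], [0, 0, 0]]]'>/dev/null;python3 t.py
```

```text
F [ 0.3 -0.4  3. ] T [-0.18  0.06 -0.  ] p [ 543.8 -152.   215.3]
```

In the tool's units: -0.7 mm / 500 = -0.0014, -0.4 mm / 500 = -0.0008.

```bash
python3 -m handwheel '[[[0, -0.0008, 0], [0, 0, 0]], [[0, -0.0014, 0], [0, 0, 0]], [[0, -0.0014, 0], [0, 0, 0]]]'>/dev/null;python3 t.py
```

```text
F [0.3 0.1 2.8] T [ 0.03  0.11 -0.06] p [ 543.8 -152.7  215.3]
```

Unloaded. Release and retreat upward.

In the tool's units: -120 mm / 500 = -0.24, -100 mm / 500 = -0.2.

```bash
python3 -m handwheel '[[[0, 0, 0], [0, 0, 0]], [[0, 0, 0], [0, 0, 0]], [[0, 0, 0], [0, 0, 0]], [[0, 0, 0], [0, 0, 0]], [[0, 0, 0], [0, 0, 0]]]' 0.55
python3 -m handwheel '[[[0, 0, -0.02], [0, 0, 0]], [[0, 0, -0.05], [0, 0, 0]], [[0, 0, -0.09], [0, 0, 0]], [[0, 0, -0.14], [0, 0, 0]], [[0, 0, -0.2], [0, 0, 0]], [[0, 0, -0.24], [0, 0, 0]], [[0, 0, -0.24], [0, 0, 0]], [[0, 0, -0.24], [0, 0, 0]]]'
python3 - <<'E'
from h import *
F=[cams.capture("side") for _ in range(8)];I=F[0][0]
D=np.stack([f[1] for f in F]);D=np.where(D.max(0)-D.min(0)<15,D.mean(0),0);C=cloud("side",D)
x,y,z=C[...,0],C[...,1],C[...,2]
for v in range(125,192,2):
    k=(abs(x[v]-544)<12)&(y[v]>-175)&(y[v]<-105)&(z[v]>28)&(z[v]<175)
    if k.any():print(v,np.round(y[v][k]).astype(int).tolist(),np.median(z[v][k]).round(1),np.median(x[v][k]).round(1))
u,v=proj("side",[543,-155,100])[0].astype(int);cv2.imwrite("pics/end.png",cv2.resize(I[v-50:v+50,u-50:u+50],None,fx=6,fy=6,interpolation=2)[...,::-1])
E
```

```text
time_s: 22.85
eef_pos: [543.8, -152.8, 215.2]
ee_rot: [-0.0, 0.019, 1.0, 0.0]
force: [0.1, 0.1, 0.3]
grip_width: 0.553
grip_force: 0.0
time_s: 23.65
eef_pos: [543.7, -152.8, 335.2]
ee_rot: [0.0, 0.019, 1.0, -0.0]
force: [-0.8, -0.0, -1.3]
grip_width: 0.55
grip_force: 0.0
147 [-149, -148, -151, -151, -151, -152] 163.8 545.7
149 [-146, -144, -146, -145, -145, -147, -145, -147] 160.7 545.4
151 [-147, -146, -144, -144, -145, -145, -146, -145] 155.1 545.3
153 [-147, -145, -145, -146, -146, -146, -147] 148.1 546.6
155 [-164, -143, -146, -146, -146, -144, -144] 142.0 543.8
157 [-142, -141, -165, -165, -164, -163, -165] 123.8 544.5
159 [-140, -140, -165, -167, -164, -163, -166] 117.8 544.5
161 [-136, -138, -136, -137, -137, -137, -138, -165] 128.5 544.6
163 [-136, -136, -137, -137, -136, -137, -136] 122.6 545.8
165 [-136, -135, -137, -135, -136, -136, -136] 116.5 545.7
167 [-135, -134, -134, -135, -134] 110.9 542.9
169 [-144, -142, -155] 97.8 548.5
171 [-173, -148, -153, -154] 85.0 544.7
173 [-153, -150, -152, -167] 79.2 539.1
175 [-155, -157, -159, -146, -156] 69.7 546.3
177 [-155, -158, -145, -147] 66.6 544.5
179 [-157, -158, -156, -157, -144, -139] 55.8 544.6
181 [-126, -155, -173, -146, -147, -146, -145, -174, -127] 56.1 545.5
183 [-122, -156, -164, -147, -147, -147, -146, -163, -120] 48.9 545.4
185 [-123, -157, -152, -146, -147, -146, -147, -156, -122] 42.2 545.4
187 [-124, -150, -145, -144, -144, -145, -143, -144] 37.2 546.6
189 [-125, -135, -134, -136, -136, -136, -136, -136, -125] 36.7 544.7
191 [-125, -128, -128, -128, -128, -129, -128, -129, -128] 35.1 544.3
```

View pics/end.png

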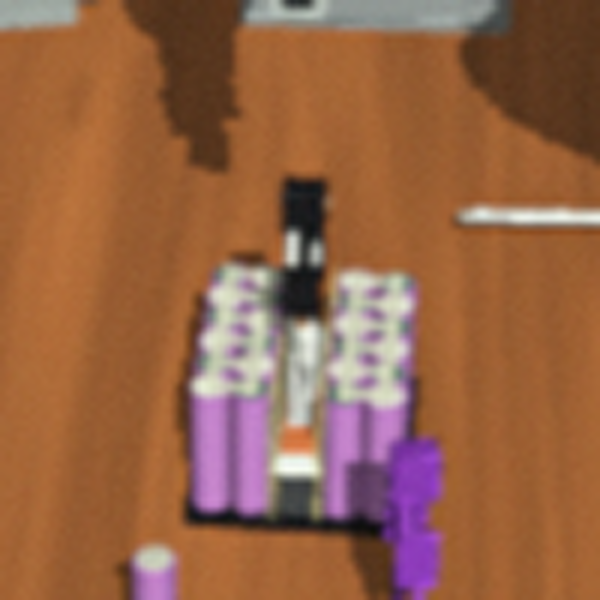

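The tweezers stand upright on the tab, with the head centred over the jaws and its top still at 164 mm. The gripper is clear, so I'll hand in.

```bash
python3 -c "
from h import *
print(order.finish_job())"
```

```text
the job is handed in; nothing more can be done
None
```

I handed the job in at about 24 s on the robot's clock; no verdict came back. The link was drawn until the pull rose from about 1.7 N to 3.7 N, which I took as its out stop. The tweezers were left upright on the tab with tips at foot height, and the gripper was raised clear.

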